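# Plug a tube for its leak test and hold the test knob on its third click

### The job

Put the tapered stopper fully down into the mouth of the open tube standing in the leak test stand and let go of it, then turn the stand's spring-loaded step knob clockwise (seen from above) by three clicks, never going on past the third stop. The knob runs back as soon as it is let go, so finish while still holding it steady at the third stop. Leave the tube standing in its nest and do not knock away the two dies and the snap cap that lie about.

Things in the scene. Friction and masses are not known exactly. Their poses are not given: they have to be found in the camera images.
- test_stand: leak test stand, fixed to the table: aluminium base plate 115 x 275 x 10 mm, on it a grey square nest block (70 x 70 mm, top 40 mm above the table) at its +y end and a grey console (100 x 100 mm, top 85 mm above the table, round gauge on its -x face) at its -y end. Origin at the centre of the base plate's underside, z up; the nest's axis lies at y = +80 mm, the knob's axis at y = -80 mm. Its place and yaw vary
- step_knob (a joint): the step knob on top of the console: 0 rad at rest, growing clockwise seen from above. Clicks (detents) every 25 degrees (0.436 rad): first stop 0.436, second 0.873, third 1.309, fourth 1.745, end of travel 1.9. A return spring turns it back to 0 from any place when released. Torque to turn it 0.07 to 0.10 N m from the spring, plus a ripple of 0.055 N m either way from the detents: the resistance rises to a crest between two stops and drops off as the knob clicks into a stop
- knob_grip (a point): centre of the step knob's grip, on its vertical axis, 112 mm above the table: a black bar grip 52 mm long (x of this point), 14 mm wide (y) and 26 mm high (from 97 to 123 mm above the table) on a round skirt 62 mm across (88 to 98 mm above the table). At rest the bar lies along the stand's x axis; a white line marks the end at this point's +x. Dark ticks on the console mark the rest position and four stops. Turns with the knob
- open_tube: white tube, 45 mm across, 118 mm high, open at the top, loose, standing upright in the nest, about 40 g. Origin at the centre of its underside, 20 mm above the table; it may stand up to 1.5 mm off the nest's axis
- tube_mouth (a point): centre of the open tube's rim, 138 mm above the table; z up along the tube. The bore is 37 mm wide at its narrowest
- nest_floor (a point): centre of the floor of the nest's round pocket (48 mm wide, 20 mm deep), 20 mm above the table, on which the tube stands
- stopper_head (a point): centre of the gripping head of the loose dark rubber stopper, which starts upright on the table with its narrow end down, about 50 g. The head is a plain upright cylinder 22 mm across and 25 mm high; this point is on the axis, 40 mm above the stopper's foot and 12 mm below its top. Below the head are a flange 45 mm across (22 to 27 mm above the foot) and a taper 33 mm across under the flange, narrowing to 25 mm at the foot
- stopper_shoulder (a point): on the stopper's axis at the underside of its flange, 22 mm above the foot and 18 mm below the head's centre; it rests on the tube's rim when the stopper is fully in
- die_slim_mid (a point): bystander: slim steel die, 18 mm across, 30 mm high, standing loose; its centre
- die_wide_mid (a point): bystander: wider yellowish die, 22 mm across, 24 mm high, standing loose; its centre
- snap_cap_mid (a point): bystander: white snap cap, 46 mm across, 12 mm high, lying loose; its centre
Things that resemble listed ones, but are neither listed nor needed, are in the scene too. Of the things that look like the part that bears stopper_head, the middle-sized one is meant.

How it is judged:
By the outcome, as a careful person would: the job done as asked, in the order asked, and still so for the second after the job is handed in, while the arm keeps its last pose, push and grip.
It also fails if it takes over 59 s, if anything falls off the work surface, if the arm or the gripper's body presses on something with over 40 N, if the wrist force passes 120 N, or if a joint passes its speed limit or range.

### The arm

A 7-joint arm with a two-finger parallel gripper is mounted at the origin on a cart in front of the work surface, level with it; the furniture and walls round the work are solid. World frame = base frame: x ahead of the robot, y to its left, z up, the work surface at z = 0. Lengths are in m, angles in rad, forces in N, time in s.
With the tool pointing down it reaches from about 0.425 to 0.925 m from the base axis. Payload 6.8 kg.
Tool frame: the origin (TCP) lies between the finger pads; the fingertips stand finger_overhang ahead of it and the grasp point (between the pads) lies 6 mm ahead of it (finger_overhang is the distance from the TCP to the fingertips, in m); z points along the fingers, y is the line along which they close (so a half turn about z gives the same grasp; the last joint's range is limited). The gripper opens to 85 mm and grips with 20 to 120 N. Pads are 22 mm wide; open, the fingers measure 114 mm over their backs; the gripper's body (76 mm by 85 mm) begins 54 mm behind the grasp point. The pads swing forward as they close: fully open they stand 13 mm farther back than shut.
Start: joints at [-1.293, 0.477, 0.022, 1.555, -0.011, 1.109, -0.083], TCP at [0.254, 0.625, 0.256] pointing down, gripper open.
Joint ranges: [-2.96, 2.96], [-0.34, 2.1], [-1.41, 1.46], [0.24, 2.44], [-1.37, 4.51], [0.17, 1.92], [-2.96, 2.96]. Speed limits (rad/s): [2.39, 2.39, 3.14, 3.14, 3.14, 3.14, 3.14].

### API

Orientations are given as a unit quaternion [w, x, y, z].
In Python, from station import * gives the robot as it stands.
- The arm moves only by the tool drive_tool, never from a script. Its argument "increments" is a list of rows, each an object of numbers: "claw": the finger opening in m, from 0 to 0.0854; "dx", "dy", "dz": the shift along the tool's x, y, z in m; "wx", "wy", "wz": the turn, a rotation vector about the tool's x, y, z in degrees. A call has 1 to 20 rows; each row shifts and turns the commanded pose from where the row before left it, along the tool's axes as they then stand; what a row does not reach is not made up. A row lasts 1/8 s, in which the tool goes at most 62.5 mm and 10.7 degrees, less where a joint would pass 70% of its speed; a pose out of reach is approached as far as the arm can. A call with a gripper value outside its range is refused whole. The fingers move at their own pace and stop on an object; "newtons" is the grip in N (left out, the last holds). Time passes only in rows, so rows that do not move let the fingers close. It gives the time, the measured TCP pose, the force, the opening and the grip force at its end, in the units of the state.
- get_obs(): the state, without advancing time (a new reading comes with each control period).
- read_camera(name): name is "scene" or "side" or "wrist"; returns (picture, depth): 384x512x3 uint8, red, green, blue; 384x512 float32, m along the optical axis (not along the pixel's ray), 0 where there is no reading.
- calibration(name): a dict with "intrinsics" (3x3 intrinsics, pixels), "R" (3x3) and "t" (3): a world point X has camera coordinates R X + t; the wrist camera has in their place "mount" (4x4, takes a point from camera to tool coordinates, whose origin is the TCP and whose axes are the flange's). Camera axes: x right, y down, z forward; pixel columns grow to the right and rows downward; lengths in m; the calibration is good to about 2 mm. A picture is of the moment at which its call begins: read the wrist's pose just before it. calibration takes no time and is no camera call.
- hand_in(): hands the job in; it is judged then, once.
The state is a dict: "t": time; "q": joint angles; "joint_vel": joint speeds; "joint_torque": joint torques, N m; "eef_pos": TCP position; "tool_rot": TCP orientation; "contact_force": force on the tool from outside, world axes, zero at the start; "torque": the same for the moment, N m; "gripper_width": opening from 0.0 (shut) to 1.0 (fully open); "grasp_force": force on a finger pad.
Only numpy, scipy, OpenCV 4.12 (cv2) and the standard library are available. Lean on these libraries where they do the work, as an engineer would, in place of code of your own. Each camera call takes 0.05 s, during which the arm holds its last target. There are 200 camera calls.

## Working session

There is one attempt and no reset: what is moved stays moved. The work goes in short steps, Python scripts to look and compute and a tool call to move; the robot and the scene stay as the last step left them, time stands still between calls to the robot, and variables do not carry over. Pictures are saved under pics/ and viewed, at most 10 in all, crops included, and the job is handed in when it is done.

Besides the shell and the picture viewer there is one more tool, called after "Request:" as name(argument=value, ...) on one line, values as JSON. drive_tool: Moves the arm, as the interface text tells. Its arguments: {"type":"object","properties":{"increments":{"type":"array","items":{"type":"object","properties":{"claw":{"type":"number"},"dx":{"type":"number"},"dy":{"type":"number"},"dz":{"type":"number"},"wx":{"type":"number"},"wy":{"type":"number"},"wz":{"type":"number"}}}},"newtons":{"type":"number"}},"required":["increments"]}

```bash
mkdir -p pics; ls
cat > h.py <<'E'
from station import *
import numpy as np, cv2
from scipy.spatial.transform import Rotation as Ro
def cam(name):
    o=get_obs(); im,d=read_camera(name); c=calibration(name); K=np.array(c["intrinsics"])
    if "mount" in c:
        M=np.array(c["mount"]); q=o["tool_rot"]; R=Ro.from_quat([q[1],q[2],q[3],q[0]]).as_matrix()
        Rc=R@M[:3,:3]; tc=R@M[:3,3]+np.array(o["eef_pos"])
    else:
        Rw=np.array(c["R"]); Rc=Rw.T; tc=-Rw.T@np.array(c["t"])
    return im,d,K,Rc,tc
def ray(K,Rc,tc,u,v,z):
    r=Rc@np.linalg.inv(K)@np.array([u,v,1.]); return tc+r*(z-tc[2])/r[2]
def cloud(d,K,Rc,tc):
    v,u=np.indices(d.shape); P=np.stack([(u-K[0,2])*d/K[0,0],(v-K[1,2])*d/K[1,1],d],-1)
    return P@Rc.T+tc
E
python3 - <<'E'
from h import *
o=get_obs(); print({k:np.round(v,3) for k,v in o.items()})
for n in("scene","side","wrist"):
    im,d,K,Rc,tc=cam(n); np.savez(f"{n}0.npz",im=im,d=d,K=K,Rc=Rc,tc=tc); print(n,tc.round(3),K[0,0],Rc[:,2].round(2))
    cv2.imwrite(f"pics/{n}0.png",im[...,::-1])
a=[cv2.imread(f"pics/{n}0.png") for n in("scene","side")]
cv2.imwrite("pics/both.png",cv2.resize(np.vstack(a),(400,600)))
E
```

```text
pics
{'t': np.float64(0.0), 'q': array([-1.293,  0.478,  0.022,  1.556, -0.012,  1.109, -0.083]), 'joint_vel': array([ 0.001,  0.001,  0.001,  0.002,  0.   ,  0.001, -0.001]), 'joint_torque': array([-1.0000e-03, -5.9643e+01,  1.6080e+00, -2.8121e+01,  1.2000e-02,
        9.0000e-03,  0.0000e+00]), 'eef_pos': array([0.254, 0.625, 0.255]), 'tool_rot': array([-0.   ,  0.192,  0.981, -0.001]), 'contact_force': array([ 0.04 , -0.228, -0.137]), 'torque': array([ 0.019,  0.011, -0.036]), 'grasp_force': np.float64(0.0), 'gripper_width': np.float64(1.0)}
scene [-0.304 -0.421  0.826] 446.5011043947435 [ 0.7   0.45 -0.55]
side [1.274 0.194 0.583] 354.835659719 [-0.83 -0.03 -0.55]
wrist [0.188 0.65  0.373] 295.955700576352 [ 0.26 -0.11 -0.96]
```

View pics/scene0.png

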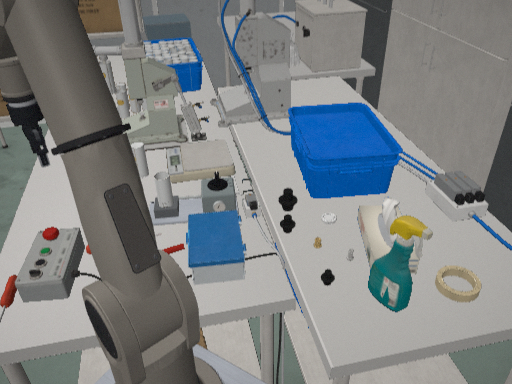

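View pics/side0.png

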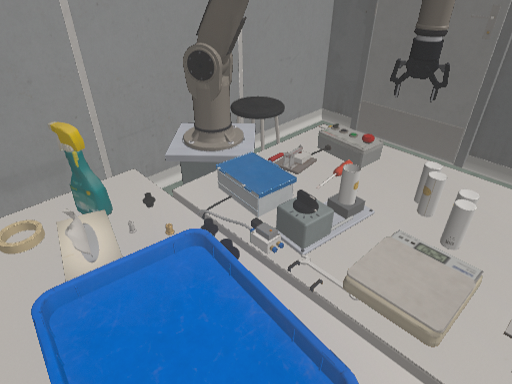

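The scene view shows the stand at about (195,200), with the tube at (163,190) and the knob at (217,183). Three dark stopper-like parts sit at (288,198), (288,223) and (327,276). The side view shows them at (229,247), (210,228) and (149,200). Bystanders in the scene view: cap (329,217), yellow die (318,242), steel die (350,255).

Run:
```python
from h import *
for n,roi in(("scene",(270,180,345,290)),("side",(135,185,245,262))):
    z=np.load(n+"0.npz"); im,d,K,Rc,tc=[z[k] for k in("im","d","K","Rc","tc")]
    P=cloud(d,K,Rc,tc); g=im.max(2)
    x0,y0,x1,y1=roi; m=np.zeros(g.shape,np.uint8); m[y0:y1,x0:x1]=(g[y0:y1,x0:x1]<60)
    k,l,s,c=cv2.connectedComponentsWithStats(m)
    for i in range(1,k):
        if s[i,4]<25: continue
        p=P[(l==i)&(d>0)]; pp=p[p[:,2]>0.002]
        print(n,s[i],c[i].round(1),"ztop",np.percentile(pp[:,2],98).round(3),"ctr",np.median(pp,0).round(3),"xr",np.percentile(pp,[2,98],0).round(3).tolist())
    # misc: table pts
z=np.load("scene0.npz"); im,d,K,Rc,tc=[z[k] for k in("im","d","K","Rc","tc")];P=cloud(d,K,Rc,tc)
for u,v in((163,175),(163,190),(217,183),(217,187),(329,217),(318,242),(350,255),(300,250),(160,215),(230,230),(250,205)): print(u,v,P[v,u].round(3),im[v,u])
z=np.load("side0.npz");a=cv2.resize(z["im"][180:270,130:250],None,fx=4,fy=4,interpolation=cv2.INTER_CUBIC)
b=cv2.resize(z["im"][155:250,260:375],None,fx=2.6,fy=2.6,interpolation=cv2.INTER_CUBIC)
z=np.load("scene0.npz");c=cv2.resize(z["im"][160:230,145:255],None,fx=3,fy=3,interpolation=cv2.INTER_CUBIC)
W=np.zeros((600,800,3),np.uint8); W[:360,:480]=a; W[:b.shape[0],485:485+b.shape[1]]=b; W[365:365+c.shape[0],:c.shape[1]]=c
e=cv2.resize(z["im"][180:295,265:365],None,fx=2.4,fy=2.4,interpolation=cv2.INTER_CUBIC);W[310:310+e.shape[0],500:500+e.shape[1]]=e
cv2.imwrite("pics/crop1.png",W[...,::-1])
```

```text
scene [279 189  18  22 260] [287.6 199.7] ztop 0.067 ctr [0.678 0.107 0.035] xr [[0.66, 0.088, 0.006], [0.708, 0.137, 0.067]]
scene [280 215  15  18 173] [287.1 223.6] ztop 0.052 ctr [0.584 0.056 0.026] xr [[0.573, 0.043, 0.006], [0.606, 0.079, 0.052]]
scene [321 270  13  15 134] [327.1 277.1] ztop 0.04 ctr [ 0.456 -0.129  0.021] xr [[0.446, -0.14, 0.007], [0.473, -0.112, 0.04]]
163 175 [0.494 0.431 0.124] [168 167 166]
163 190 [0.458 0.403 0.1  ] [163 164 162]
217 183 [0.556 0.278 0.112] [17 14 18]
217 187 [0.553 0.277 0.1  ] [12 16 14]
329 217 [ 0.702 -0.022  0.01 ] [203 203 201]
318 242 [ 0.573 -0.048  0.018] [139 117  75]
350 255 [ 0.571 -0.142  0.016] [138 136 131]
300 250 [ 0.536 -0.012  0.   ] [180 180 176]
160 215 [0.437 0.41  0.02 ] [74 76 79]
230 230 [0.431 0.145 0.077] [ 44 100 150]
250 205 [0.584 0.182 0.051] [44 45 43]
```

View pics/crop1.png

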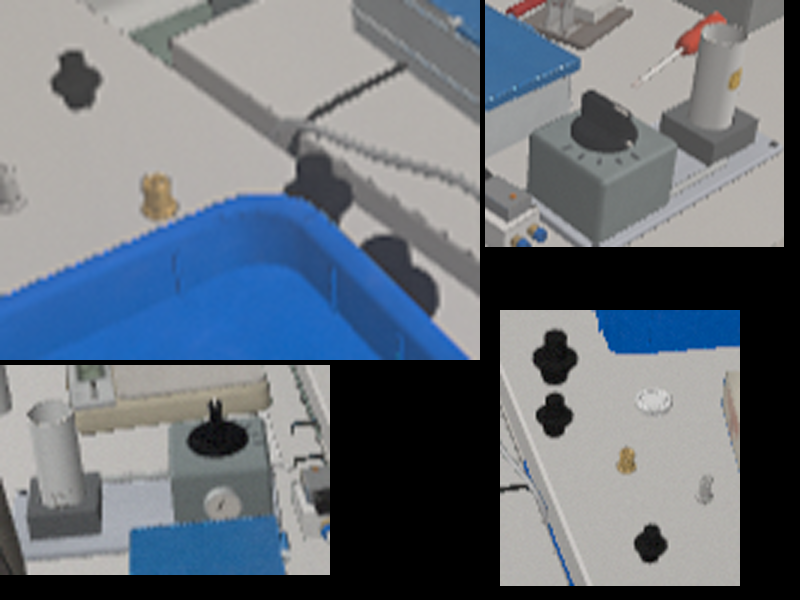

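Three candidates by scene pixel: large (288,198), top 67 mm; middle (287,223), top 52 mm; small (327,276), top 40 mm. The given part is 52 mm tall (40+12), so the middle-sized one at (287,223) is meant. The crop confirms the size order.

Run:
```python
from h import *
import station
print([n for n in dir(station) if not n.startswith('_')], getattr(station,'finger_overhang',None))
o=get_obs()
S={n:np.load(n+"0.npz") for n in("scene","side")}
C={n:cloud(z["d"],z["K"],z["Rc"],z["tc"]) for n,z in S.items()}
z=S["scene"]; print("stopper",ray(z["K"],z["Rc"],z["tc"],287.1,223.6,.026),ray(z["K"],z["Rc"],z["tc"],287,217.5,.048))
P=np.vstack([C[n][(S[n]["d"]>0)] for n in S])
I=np.vstack([S[n]["im"][(S[n]["d"]>0)] for n in S]).astype(int)
near=(np.hypot(P[:,0]-.59,P[:,1]-.06)<.12)&(P[:,2]>.03); h=P[near]
for r in np.arange(.02,.12,.02):
    k=np.hypot(h[:,0]-.59,h[:,1]-.06); s=h[(k>r)&(k<=r+.02)]
    if len(s): print(r,len(s),"zmax",s[:,2].max().round(3),s[np.argmax(s[:,2])].round(3))
for n,(lo,hi,c,R) in {"console":(.08,.088,(.555,.278),.08),"nest":(.036,.043,(.48,.42),.06)}.items():
    for k in S:
        p=C[k][(S[k]["d"]>0)]; p=p[(p[:,2]>lo)&(p[:,2]<hi)&(np.hypot(p[:,0]-c[0],p[:,1]-c[1])<R)]
        if len(p)>10: print(n,k,len(p),cv2.minAreaRect(p[:,:2].astype(np.float32)))
for c,z0 in(((.48,.42),.13),):
    for k in S:
        p=C[k][(S[k]["d"]>0)]; p=p[(p[:,2]>.07)&(p[:,2]<.145)&(np.hypot(p[:,0]-c[0],p[:,1]-c[1])<.05)]
        print("tube",k,cv2.minEnclosingCircle(p[:,:2].astype(np.float32)),p[:,2].max())
# tall things along path
t=P[(P[:,2]>.15)&(P[:,0]>.2)&(P[:,0]<.75)&(P[:,1]>-.1)&(P[:,1]<.6)]; 
import collections
print(collections.Counter(map(tuple,(t[:,:2]//.05*.05).round(2))).most_common(25))
```

```text
['PlanningError', 'calibration', 'finger_overhang', 'get_obs', 'hand_in', 'read_camera'] 0.025
stopper [0.59076074 0.06007657 0.026     ] [0.59048009 0.06074134 0.048     ]
0.06 1 zmax 0.031 [0.662 0.094 0.031]
0.08 76 zmax 0.07 [0.675 0.109 0.07 ]
0.1 326 zmax 0.07 [0.69  0.119 0.07 ]
console scene 354 ((0.5750686526298523, 0.2938862442970276), (0.09960723668336868, 0.09711966663599014), 39.57264709472656)
console side 537 ((0.5792554616928101, 0.29699790477752686), (0.09739458560943604, 0.09837792813777924), 40.29268264770508)
nest scene 177 ((0.4730961322784424, 0.4167102575302124), (0.07384935021400452, 0.06874920427799225), 40.72727966308594)
nest side 250 ((0.47716858983039856, 0.42198827862739563), (0.07109171152114868, 0.0738290473818779), 39.060115814208984)
tube scene ((0.47452229261398315, 0.41793811321258545), 0.02733280509710312) 0.1378357189492484
tube side ((0.4765334725379944, 0.420767217874527), 0.02525785006582737) 0.13917024336141837
[((np.float64(0.2), np.float64(0.55)), 1791), ((np.float64(0.25), np.float64(0.55)), 1047), ((np.float64(0.2), np.float64(0.5)), 81), ((np.float64(0.2), np.float64(0.45)), 1)]
```

Request:
drive_tool(increments=[{"dx": -0.044, "dy": -0.033}, {"dx": -0.044, "dy": -0.033}, {"dx": -0.044, "dy": -0.033}, {"dx": -0.044, "dy": -0.033}, {"dx": -0.044, "dy": -0.033}, {"dx": -0.044, "dy": -0.033}, {"dx": -0.044, "dy": -0.033}, {"dx": -0.044, "dy": -0.033}, {"dx": -0.044, "dy": -0.033}, {"dx": -0.044, "dy": -0.033}, {"dx": -0.044, "dy": -0.033, "dz": 0.025}, {"dx": -0.04, "dy": -0.033, "dz": 0.03}, {"claw": 0.06}, {"claw": 0.06}])

```text
schema error: expected keys claw, dx, dy, dz, wx, wy, wz
```

```bash
cat > w.py <<'E'
from h import *
o=get_obs(); q=o["tool_rot"]; R=Ro.from_quat([q[1],q[2],q[3],q[0]]).as_matrix()
print("t",o["t"],"tcp",np.round(o["eef_pos"],4),"yaw y",np.degrees(np.arctan2(R[1,1],R[0,1])).round(2),"tilt",R[:,2].round(4),"q",np.round(o["q"],2),"F",np.round(o["contact_force"],1))
E
cat > a.py <<'E'
from w import *
im,d,K,Rc,tc=cam("wrist"); cv2.imwrite("pics/w1.png",im[...,::-1]); P=cloud(d,K,Rc,tc)
c=np.array([.59,.06])
def rep(name,lo,hi,rad):
    m=(d>0)&(P[...,2]>lo)&(P[...,2]<hi)&(np.hypot(P[...,0]-c[0],P[...,1]-c[1])<rad)&(im.max(2)<90)
    p=P[m]; print(name,len(p),cv2.minEnclosingCircle(p[:,:2].astype(np.float32)),np.median(p,0).round(4))
rep("head",.045,.058,.035); rep("flange",.02,.032,.045)
E
python3 a.py
```

```text
t 0.15 tcp [0.2539 0.625  0.2555] yaw y 67.9 tilt [-4.0e-04 -1.3e-03 -1.0e+00] q [-1.29  0.48  0.02  1.56 -0.01  1.11 -0.08] F [1.2 0.7 0.5]
head 0 ((0.0, 0.0), 0.0) [nan nan nan]
flange 0 ((0.0, 0.0), 0.0) [nan nan nan]
  return _methods._mean(a, axis=axis, dtype=dtype,
  ret = um.true_divide(
```

View pics/w1.png

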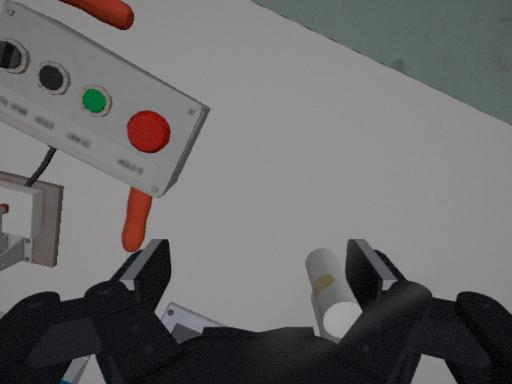

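The move was refused because every row needs all seven keys. The picture only shows the start place: control box at (100,100), a loose tube at (335,295), and the fingers at the bottom.

Request:
drive_tool(increments=[{"dx": -0.044, "dy": -0.033, "dz": 0, "wx": 0, "wy": 0, "wz": 0, "claw": 0.085}, {"dx": -0.044, "dy": -0.033, "dz": 0, "wx": 0, "wy": 0, "wz": 0, "claw": 0.085}, {"dx": -0.044, "dy": -0.033, "dz": 0, "wx": 0, "wy": 0, "wz": 0, "claw": 0.085}, {"dx": -0.044, "dy": -0.033, "dz": 0, "wx": 0, "wy": 0, "wz": 0, "claw": 0.085}, {"dx": -0.044, "dy": -0.033, "dz": 0, "wx": 0, "wy": 0, "wz": 0, "claw": 0.085}, {"dx": -0.044, "dy": -0.033, "dz": 0, "wx": 0, "wy": 0, "wz": 0, "claw": 0.085}, {"dx": -0.044, "dy": -0.033, "dz": 0, "wx": 0, "wy": 0, "wz": 0, "claw": 0.085}, {"dx": -0.044, "dy": -0.033, "dz": 0, "wx": 0, "wy": 0, "wz": 0, "claw": 0.085}, {"dx": -0.044, "dy": -0.033, "dz": 0, "wx": 0, "wy": 0, "wz": 0, "claw": 0.085}, {"dx": -0.044, "dy": -0.033, "dz": 0, "wx": 0, "wy": 0, "wz": 0, "claw": 0.085}, {"dx": -0.044, "dy": -0.033, "dz": 0.025, "wx": 0, "wy": 0, "wz": 0, "claw": 0.06}, {"dx": -0.04, "dy": -0.033, "dz": 0.03, "wx": 0, "wy": 0, "wz": 0, "claw": 0.06}, {"dx": 0, "dy": 0, "dz": 0, "wx": 0, "wy": 0, "wz": 0, "claw": 0.06}, {"dx": 0, "dy": 0, "dz": 0, "wx": 0, "wy": 0, "wz": 0, "claw": 0.06}])

```text
t: 1.95
eef_pos: [0.5903, 0.062, 0.2012]
tool_rot: [-0.0, 0.192, 0.981, 0.0]
contact_force: [0.2, 0.2, -1.0]
gripper_width: 0.702
grasp_force: 0.0
```

```bash
python3 a.py 2>/dev/null
```

```text
t 1.95 tcp [0.5903 0.062  0.2012] yaw y 67.9 tilt [-6.e-04  5.e-04 -1.e+00] q [-0.41  0.41  0.26  1.82 -0.13  0.93  1.09] F [ 0.2  0.2 -1. ]
head 436 ((0.5928568243980408, 0.061547357589006424), 0.011033924296498299) [0.5922 0.0618 0.0514]
flange 928 ((0.5933255553245544, 0.06223063915967941), 0.022460944950580597) [0.5874 0.0657 0.0267]
```

View pics/w1.png

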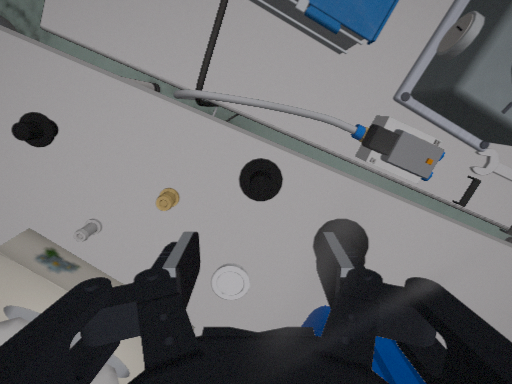

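The wrist view shows the middle stopper at (260,180), the cap at (230,282), the dies at (167,200) and (88,230), and the large stopper at (340,243). Measured radii are 11.0 and 22.5 mm at heights 51 and 27 mm, which match the given sizes. Descending.

Request:
drive_tool(increments=[{"dx": -0.0025, "dy": 0.001, "dz": 0.04, "wx": 0, "wy": 0, "wz": 0, "claw": 0.06}, {"dx": 0, "dy": 0, "dz": 0.04, "wx": 0, "wy": 0, "wz": 0, "claw": 0.06}, {"dx": 0, "dy": 0, "dz": 0.03, "wx": 0, "wy": 0, "wz": 0, "claw": 0.06}, {"dx": 0, "dy": 0, "dz": 0.02, "wx": 0, "wy": 0, "wz": 0, "claw": 0.06}, {"dx": 0, "dy": 0, "dz": 0.014, "wx": 0, "wy": 0, "wz": 0, "claw": 0.06}, {"dx": 0, "dy": 0, "dz": 0, "wx": 0, "wy": 0, "wz": 0, "claw": 0.06}, {"dx": 0, "dy": 0, "dz": 0, "wx": 0, "wy": 0, "wz": 0, "claw": 0.01}, {"dx": 0, "dy": 0, "dz": 0, "wx": 0, "wy": 0, "wz": 0, "claw": 0.01}, {"dx": 0, "dy": 0, "dz": 0, "wx": 0, "wy": 0, "wz": 0, "claw": 0.01}, {"dx": 0, "dy": 0, "dz": 0, "wx": 0, "wy": 0, "wz": 0, "claw": 0.01}, {"dx": 0, "dy": 0, "dz": 0, "wx": 0, "wy": 0, "wz": 0, "claw": 0.01}], newtons=40)

```text
t: 3.38
eef_pos: [0.5939, 0.0614, 0.0582]
tool_rot: [0.001, 0.192, 0.981, 0.0]
contact_force: [-0.6, -0.1, 5.8]
gripper_width: 0.228
grasp_force: 39.0
```

Request:
drive_tool(increments=[{"dx": 0, "dy": 0, "dz": -0.02, "wx": 0, "wy": 0, "wz": 0, "claw": 0.01}, {"dx": 0, "dy": 0, "dz": -0.06, "wx": 0, "wy": 0, "wz": 0, "claw": 0.01}, {"dx": 0, "dy": 0, "dz": -0.06, "wx": 0, "wy": 0, "wz": 0, "claw": 0.01}, {"dx": 0, "dy": 0, "dz": -0.06, "wx": 0, "wy": 0, "wz": 0, "claw": 0.01}, {"dx": 0.034, "dy": 0.048, "dz": 0, "wx": 0, "wy": 0, "wz": 0, "claw": 0.01}, {"dx": 0.034, "dy": 0.048, "dz": 0, "wx": 0, "wy": 0, "wz": 0, "claw": 0.01}, {"dx": 0.034, "dy": 0.048, "dz": 0, "wx": 0, "wy": 0, "wz": 0, "claw": 0.01}, {"dx": 0.034, "dy": 0.048, "dz": 0, "wx": 0, "wy": 0, "wz": 0, "claw": 0.01}, {"dx": 0.034, "dy": 0.048, "dz": 0, "wx": 0, "wy": 0, "wz": 0, "claw": 0.01}, {"dx": 0.034, "dy": 0.047, "dz": 0, "wx": 0, "wy": 0, "wz": 0, "claw": 0.01}, {"dx": 0, "dy": 0, "dz": 0, "wx": 0, "wy": 0, "wz": 0, "claw": 0.01}, {"dx": 0, "dy": 0, "dz": 0, "wx": 0, "wy": 0, "wz": 0, "claw": 0.01}])

```text
t: 4.88
eef_pos: [0.5122, 0.4033, 0.2579]
tool_rot: [0.0, 0.192, 0.981, -0.0]
contact_force: [-0.3, -1.3, -0.8]
gripper_width: 0.231
grasp_force: 39.2
```

```bash
cat > b.py <<'E'
from w import *
im,d,K,Rc,tc=cam("wrist"); cv2.imwrite("pics/w2.png",im[...,::-1]); P=cloud(d,K,Rc,tc); X=P[...,0];Y=P[...,1];Z=P[...,2]
def rep(name,c,lo,hi,rad,f=cv2.minEnclosingCircle,extra=True):
    m=(d>0)&(Z>lo)&(Z<hi)&(np.hypot(X-c[0],Y-c[1])<rad)&extra
    p=P[m]
    if len(p)>10: print(name,len(p),f(p[:,:2].astype(np.float32)),np.median(p,0).round(4))
rep("rim",(.475,.42),.132,.144,.035)
rep("nest",(.475,.42),.036,.044,.06,cv2.minAreaRect)
rep("console",(.577,.295),.081,.087,.08,cv2.minAreaRect)
rep("bar",(.577,.295),.117,.128,.04,cv2.minAreaRect,im.max(2)<70)
rep("bar all",(.577,.295),.117,.128,.04,cv2.minAreaRect)
rep("skirt",(.577,.295),.095,.101,.045)
# held stopper in tool frame
M=np.array(calibration("wrist")["mount"]); T=cloud(d,K,M[:3,:3],M[:3,3])
m=(d>0)&(d<.3)&(im.max(2)<70)&(abs(T[...,0])<.05)&(abs(T[...,1])<.03)&(T[...,2]>.027)&(T[...,2]<.075)
p=T[m]; print("held",len(p),np.percentile(p,[1,50,99],0).round(4).tolist())
fl=p[(p[:,2]>.027)&(p[:,2]<.033)]
if len(fl)>20: print("flange y range",fl[:,1].min(),fl[:,1].max(),"xmax",fl[:,0].max())
E
python3 b.py
```

```text
t 4.875 tcp [0.5122 0.4033 0.2579] yaw y 67.89 tilt [ 4.e-04 -8.e-04 -1.e+00] q [-0.89  0.44  0.17  1.62 -0.08  1.09  0.49] F [-0.3 -1.3 -0.8]
rim 405 ((0.4749120771884918, 0.4192632734775543), 0.022623242810368538) [0.4786 0.4183 0.1372]
nest 1628 ((0.4752122461795807, 0.41925156116485596), (0.06998666375875473, 0.06994864344596863), 39.631858825683594) [0.459  0.4247 0.0396]
console 1930 ((0.559010922908783, 0.2858660817146301), (0.05788058787584305, 0.09182094037532806), 38.85809326171875) [0.5417 0.2975 0.0844]
bar 32 ((0.5617274641990662, 0.29193463921546936), (0.018330324441194534, 0.0025942246429622173), 40.441287994384766) [0.5645 0.2943 0.1191]
bar all 32 ((0.5617274641990662, 0.29193463921546936), (0.018330324441194534, 0.0025942246429622173), 40.441287994384766) [0.5645 0.2943 0.1191]
skirt 539 ((0.5613354444503784, 0.29785019159317017), 0.022470748052001) [0.5595 0.3022 0.0974]
held 1796 [[0.0024, -0.0217, 0.0277], [0.0135, -0.0012, 0.0315], [0.0227, 0.0196, 0.0342]]
flange y range -0.022661824204086335 0.021170952536135015 xmax 0.023354001829828643
```

View pics/w2.png

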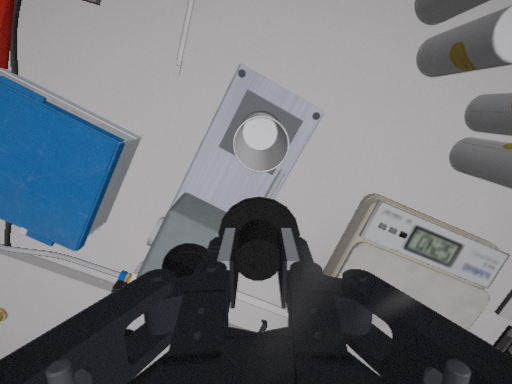

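The wrist view shows the tube mouth at (262,140) and the held stopper upright at (258,240), centred within 1 mm. The rim fit gives a radius of 22.6 mm at a height of 137 mm, as expected. Next: move over it and lower.

Request:
drive_tool(increments=[{"dx": 0.02, "dy": 0.0007, "dz": 0, "wx": 0, "wy": 0, "wz": 0, "claw": 0.01}, {"dx": 0.0196, "dy": 0.0007, "dz": 0, "wx": 0, "wy": 0, "wz": 0, "claw": 0.01}, {"dx": 0, "dy": 0, "dz": 0, "wx": 0, "wy": 0, "wz": 0, "claw": 0.01}, {"dx": 0, "dy": 0, "dz": 0.025, "wx": 0, "wy": 0, "wz": 0, "claw": 0.01}, {"dx": 0, "dy": 0, "dz": 0.025, "wx": 0, "wy": 0, "wz": 0, "claw": 0.01}, {"dx": 0, "dy": 0, "dz": 0.01, "wx": 0, "wy": 0, "wz": 0, "claw": 0.01}, {"dx": 0, "dy": 0, "dz": 0.008, "wx": 0, "wy": 0, "wz": 0, "claw": 0.01}, {"dx": 0, "dy": 0, "dz": 0.006, "wx": 0, "wy": 0, "wz": 0, "claw": 0.01}, {"dx": 0, "dy": 0, "dz": 0, "wx": 0, "wy": 0, "wz": 0, "claw": 0.01}])

```text
t: 6.05
eef_pos: [0.4761, 0.4202, 0.1833]
tool_rot: [0.0, 0.192, 0.981, 0.0]
contact_force: [-0.0, 0.0, -0.6]
gripper_width: 0.232
grasp_force: 39.2
```

Request:
drive_tool(increments=[{"dx": 0, "dy": 0, "dz": 0.003, "wx": 0, "wy": 0, "wz": 0, "claw": 0.01}, {"dx": 0, "dy": 0, "dz": 0.003, "wx": 0, "wy": 0, "wz": 0, "claw": 0.01}, {"dx": 0, "dy": 0, "dz": 0.002, "wx": 0, "wy": 0, "wz": 0, "claw": 0.01}, {"dx": 0, "dy": 0, "dz": 0, "wx": 0, "wy": 0, "wz": 0, "claw": 0.01}, {"dx": 0, "dy": 0, "dz": 0, "wx": 0, "wy": 0, "wz": 0, "claw": 0.01}])

```text
t: 6.68
eef_pos: [0.4761, 0.4202, 0.1754]
tool_rot: [0.0, 0.192, 0.981, 0.0]
contact_force: [0.4, 0.1, 0.5]
gripper_width: 0.232
grasp_force: 39.2
```

Request:
drive_tool(increments=[{"dx": 0, "dy": 0, "dz": 0.001, "wx": 0, "wy": 0, "wz": 0, "claw": 0.01}, {"dx": 0, "dy": 0, "dz": 0.001, "wx": 0, "wy": 0, "wz": 0, "claw": 0.01}, {"dx": 0, "dy": 0, "dz": 0.0005, "wx": 0, "wy": 0, "wz": 0, "claw": 0.01}, {"dx": 0, "dy": 0, "dz": 0, "wx": 0, "wy": 0, "wz": 0, "claw": 0.01}, {"dx": 0, "dy": 0, "dz": 0, "wx": 0, "wy": 0, "wz": 0, "claw": 0.01}])

```text
t: 7.3
eef_pos: [0.4765, 0.4204, 0.174]
tool_rot: [0.0, 0.192, 0.981, 0.001]
contact_force: [-1.0, -1.3, 6.5]
gripper_width: 0.229
grasp_force: 40.0
```

Contact at 6.5 N at the expected seating height. Next: release, rise, go over the knob with the fingers aligned across the bar, and check.

Request:
drive_tool(increments=[{"dx": 0, "dy": 0, "dz": 0, "wx": 0, "wy": 0, "wz": 0, "claw": 0.05}, {"dx": 0, "dy": 0, "dz": 0, "wx": 0, "wy": 0, "wz": 0, "claw": 0.05}, {"dx": 0, "dy": 0, "dz": 0, "wx": 0, "wy": 0, "wz": 0, "claw": 0.05}, {"dx": 0, "dy": 0, "dz": -0.02, "wx": 0, "wy": 0, "wz": 0, "claw": 0.05}, {"dx": 0, "dy": 0, "dz": -0.04, "wx": 0, "wy": 0, "wz": 0, "claw": 0.05}, {"dx": 0, "dy": 0, "dz": -0.04, "wx": 0, "wy": 0, "wz": 0, "claw": 0.05}, {"dx": -0.035, "dy": -0.0193, "dz": 0, "wx": 0, "wy": 0, "wz": 0, "claw": 0.05}, {"dx": -0.035, "dy": -0.0193, "dz": 0, "wx": 0, "wy": 0, "wz": 0, "claw": 0.05}, {"dx": -0.035, "dy": -0.0193, "dz": 0, "wx": 0, "wy": 0, "wz": 0, "claw": 0.05}, {"dx": -0.035, "dy": -0.0193, "dz": 0, "wx": 0, "wy": 0, "wz": 0, "claw": 0.05}, {"dx": 0, "dy": 0, "dz": 0, "wx": 0, "wy": 0, "wz": -8.8, "claw": 0.05}, {"dx": 0, "dy": 0, "dz": 0, "wx": 0, "wy": 0, "wz": -8.8, "claw": 0.05}, {"dx": 0, "dy": 0, "dz": 0, "wx": 0, "wy": 0, "wz": -8.8, "claw": 0.05}, {"dx": 0, "dy": 0, "dz": 0, "wx": 0, "wy": 0, "wz": -8.8, "claw": 0.05}, {"dx": 0, "dy": 0, "dz": 0, "wx": 0, "wy": 0, "wz": -8.8, "claw": 0.05}, {"dx": 0, "dy": 0, "dz": 0, "wx": 0, "wy": 0, "wz": -8.8, "claw": 0.05}, {"dx": 0, "dy": 0, "dz": 0, "wx": 0, "wy": 0, "wz": -8.8, "claw": 0.05}, {"dx": 0, "dy": 0, "dz": 0, "wx": 0, "wy": 0, "wz": 0, "claw": 0.05}, {"dx": 0, "dy": 0, "dz": 0, "wx": 0, "wy": 0, "wz": 0, "claw": 0.05}])

```text
t: 9.68
eef_pos: [0.5766, 0.2959, 0.2727]
tool_rot: [-0.0, -0.336, 0.942, 0.0]
contact_force: [-0.5, -0.4, -0.6]
gripper_width: 0.584
grasp_force: 0.0
```

```bash
cat > c.py <<'E'
from w import *
im,d,K,Rc,tc=cam("wrist"); P=cloud(d,K,Rc,tc); X=P[...,0];Y=P[...,1];Z=P[...,2]
def rep(name,c,lo,hi,rad,f=cv2.minEnclosingCircle):
    m=(d>0)&(Z>lo)&(Z<hi)&(np.hypot(X-c[0],Y-c[1])<rad); p=P[m]
    if len(p)>10: print(name,len(p),f(p[:,:2].astype(np.float32)),np.median(p,0).round(4))
k=(.577,.296)
rep("bar",k,.118,.127,.04,cv2.minAreaRect); rep("skirt",k,.094,.101,.04); rep("console",k,.082,.088,.08,cv2.minAreaRect)
t=(.475,.419); rep("st head",t,.164,.174,.03); rep("st flange",t,.139,.149,.035)
a,ds,Ks,Rs,ts=cam("scene"); Q=cloud(ds,Ks,Rs,ts); m=(ds>0)&(np.hypot(Q[...,0]-t[0],Q[...,1]-t[1])<.03)&(Q[...,2]>.12); print("scene stopper z max",Q[m][:,2].max() if m.any() else None)
W=np.vstack([im[:384],cv2.resize(a[140:230,140:260],(512,384))[:216]]); cv2.imwrite("pics/w3.png",W[...,::-1])
E
python3 c.py
```

```text
t 9.675 tcp [0.5766 0.2959 0.2727] yaw y 129.32 tilt [-2.e-04 -0.e+00 -1.e+00] q [-0.56  0.42 -0.01  1.61  0.    1.12  1.68] F [-0.5 -0.4 -0.6]
bar 786 ((0.5772923827171326, 0.29565492272377014), (0.05113194137811661, 0.013519602827727795), 39.67088317871094) [0.5763 0.2952 0.1223]
skirt 1642 ((0.5775274038314819, 0.295662522315979), 0.029452020302414894) [0.5757 0.2939 0.0973]
console 5260 ((0.5771796107292175, 0.2956530451774597), (0.09716645628213882, 0.09747163951396942), 39.38513946533203) [0.5722 0.2916 0.0844]
st head 630 ((0.47545722126960754, 0.41934242844581604), 0.011454842053353786) [0.4757 0.4181 0.1673]
st flange 1338 ((0.47542959451675415, 0.4187091290950775), 0.02285582758486271) [0.4784 0.4107 0.1424]
scene stopper z max None
```

View pics/w3.png

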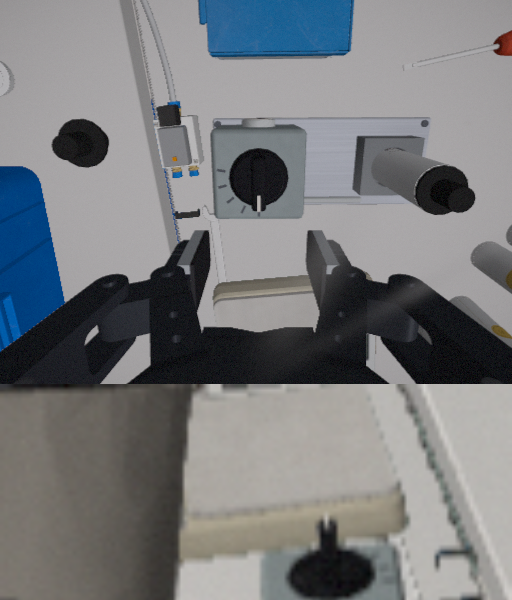

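The stopper is seated: flange top at 142.4 mm, head top at 167 mm, and the tube is still upright. The knob bar is at (258,180) in the wrist image, at yaw 39.5°. Descending on it.

Request:
drive_tool(increments=[{"dx": -0.0004, "dy": -0.0007, "dz": 0.04, "wx": 0, "wy": 0, "wz": 0, "claw": 0.05}, {"dx": 0, "dy": 0, "dz": 0.04, "wx": 0, "wy": 0, "wz": 0, "claw": 0.05}, {"dx": 0, "dy": 0, "dz": 0.03, "wx": 0, "wy": 0, "wz": 0, "claw": 0.05}, {"dx": 0, "dy": 0, "dz": 0.02, "wx": 0, "wy": 0, "wz": 0, "claw": 0.05}, {"dx": 0, "dy": 0, "dz": 0.0105, "wx": 0, "wy": 0, "wz": 0, "claw": 0.05}, {"dx": 0, "dy": 0, "dz": 0, "wx": 0, "wy": 0, "wz": 0, "claw": 0.05}, {"dx": 0, "dy": 0, "dz": 0, "wx": 0, "wy": 0, "wz": 0, "claw": 0.0}, {"dx": 0, "dy": 0, "dz": 0, "wx": 0, "wy": 0, "wz": 0, "claw": 0.0}, {"dx": 0, "dy": 0, "dz": 0, "wx": 0, "wy": 0, "wz": 0, "claw": 0.0}, {"dx": 0, "dy": 0, "dz": 0, "wx": 0, "wy": 0, "wz": 0, "claw": 0.0}, {"dx": 0, "dy": 0, "dz": 0, "wx": 0, "wy": 0, "wz": 0, "claw": 0.0}, {"dx": 0, "dy": 0, "dz": 0, "wx": 0, "wy": 0, "wz": 0, "claw": 0.0}], newtons=60)

```text
t: 11.28
eef_pos: [0.5774, 0.2968, 0.1337]
tool_rot: [0.001, -0.338, 0.941, 0.001]
contact_force: [-3.5, 1.2, 6.4]
gripper_width: 0.145
grasp_force: 59.8
```

```bash
python3 w.py; python3 -c "
from station import *; o=get_obs(); print(o['torque'],o['gripper_width'])"
```

```text
t 11.275 tcp [0.5774 0.2968 0.1337] yaw y 129.54 tilt [ 9.0e-04  1.7e-03 -1.0e+00] q [-0.56  0.56 -0.02  1.72  0.01  0.86  1.68] F [-3.5  1.2  6.4]
[0.1314606  0.5915162  0.03120133] 0.1454907951949537
```

Request:
drive_tool(increments=[{"dx": 0, "dy": 0, "dz": -0.001, "wx": 0, "wy": 0, "wz": 0, "claw": 0.0}, {"dx": 0, "dy": 0, "dz": 0, "wx": 0, "wy": 0, "wz": 4, "claw": 0.0}, {"dx": 0, "dy": 0, "dz": 0, "wx": 0, "wy": 0, "wz": 4, "claw": 0.0}, {"dx": 0, "dy": 0, "dz": 0, "wx": 0, "wy": 0, "wz": 4, "claw": 0.0}, {"dx": 0, "dy": 0, "dz": 0, "wx": 0, "wy": 0, "wz": 4, "claw": 0.0}, {"dx": 0, "dy": 0, "dz": 0, "wx": 0, "wy": 0, "wz": 4, "claw": 0.0}, {"dx": 0, "dy": 0, "dz": 0, "wx": 0, "wy": 0, "wz": 4, "claw": 0.0}, {"dx": 0, "dy": 0, "dz": 0, "wx": 0, "wy": 0, "wz": 0, "claw": 0.0}, {"dx": 0, "dy": 0, "dz": 0, "wx": 0, "wy": 0, "wz": 0, "claw": 0.0}])

```text
t: 12.4
eef_pos: [0.5772, 0.297, 0.1338]
tool_rot: [0.0, -0.136, 0.991, 0.001]
contact_force: [-2.7, 4.9, 2.7]
gripper_width: 0.142
grasp_force: 59.6
```

```bash
cat > e.py <<'E'
from w import *
print(np.round(o["torque"],3),"knob by yaw",129.5-np.degrees(np.arctan2(R[1,1],R[0,1])),o["grasp_force"],o["gripper_width"])
E
python3 e.py
python3 - <<'E'
import sys; sys.path.insert(0,'.')
from h import *
im=cam("side")[0]; cv2.imwrite("pics/s1.png",cv2.resize(im[175:255,255:385],(780,480),interpolation=cv2.INTER_CUBIC)[...,::-1])
E
```

```text
t 12.4 tcp [0.5772 0.297  0.1338] yaw y 105.63 tilt [ 4.0e-04  1.7e-03 -1.0e+00] q [-0.63  0.56  0.09  1.73 -0.06  0.85  1.33] F [-2.7  4.9  2.7]
[1.019 0.521 0.071] knob by yaw 23.874730189867222 59.575021862983704 0.1422873615463962
```

View pics/s1.png

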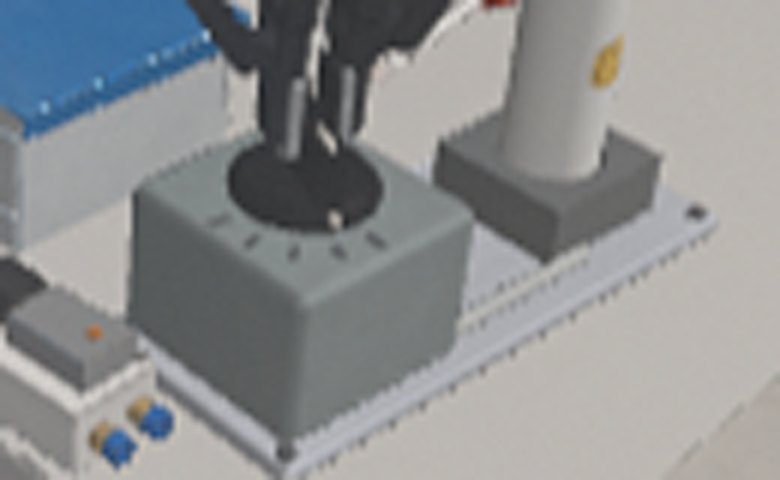

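The side view shows the white line at (335,220), at the first-stop tick, and the tool turn reads 24°, so the knob follows the gripper. Continuing.

Request:
drive_tool(increments=[{"dx": 0, "dy": -0.001, "dz": 0, "wx": 0, "wy": 0, "wz": 4, "claw": 0.0}, {"dx": 0, "dy": 0, "dz": 0, "wx": 0, "wy": 0, "wz": 4, "claw": 0.0}, {"dx": 0, "dy": 0, "dz": 0, "wx": 0, "wy": 0, "wz": 4, "claw": 0.0}, {"dx": 0, "dy": 0, "dz": 0, "wx": 0, "wy": 0, "wz": 4, "claw": 0.0}, {"dx": 0, "dy": 0, "dz": 0, "wx": 0, "wy": 0, "wz": 4, "claw": 0.0}, {"dx": 0, "dy": 0, "dz": 0, "wx": 0, "wy": 0, "wz": 4, "claw": 0.0}, {"dx": 0, "dy": 0, "dz": 0, "wx": 0, "wy": 0, "wz": 4, "claw": 0.0}, {"dx": 0, "dy": 0, "dz": 0, "wx": 0, "wy": 0, "wz": 4, "claw": 0.0}, {"dx": 0, "dy": 0, "dz": 0, "wx": 0, "wy": 0, "wz": 4, "claw": 0.0}, {"dx": 0, "dy": 0, "dz": 0, "wx": 0, "wy": 0, "wz": 4, "claw": 0.0}, {"dx": 0, "dy": 0, "dz": 0, "wx": 0, "wy": 0, "wz": 4, "claw": 0.0}, {"dx": 0, "dy": 0, "dz": 0, "wx": 0, "wy": 0, "wz": 3, "claw": 0.0}, {"dx": 0, "dy": 0, "dz": 0, "wx": 0, "wy": 0, "wz": 0, "claw": 0.0}, {"dx": 0, "dy": 0, "dz": 0, "wx": 0, "wy": 0, "wz": 0, "claw": 0.0}, {"dx": 0, "dy": 0, "dz": 0, "wx": 0, "wy": 0, "wz": 0, "claw": 0.0}])

```text
t: 14.32
eef_pos: [0.5772, 0.2976, 0.1338]
tool_rot: [-0.0, 0.27, 0.963, 0.002]
contact_force: [-2.5, 8.1, 2.8]
gripper_width: 0.144
grasp_force: 59.6
```

```bash
python3 e.py
```

```text
t 14.325 tcp [0.5772 0.2976 0.1338] yaw y 58.68 tilt [ 1.0e-04  3.5e-03 -1.0e+00] q [-0.78  0.58  0.29  1.74 -0.22  0.85  0.63] F [-2.5  8.1  2.8]
[1.611 0.473 0.068] knob by yaw 70.82351801208019 59.550275802612305 0.14436142428445467
```

Request:
drive_tool(increments=[{"dx": 0, "dy": 0, "dz": 0, "wx": 0, "wy": 0, "wz": 2, "claw": 0.0}, {"dx": 0, "dy": 0, "dz": 0, "wx": 0, "wy": 0, "wz": 1.8, "claw": 0.0}, {"dx": 0, "dy": 0, "dz": 0, "wx": 0, "wy": 0, "wz": 0, "claw": 0.0}, {"dx": 0, "dy": 0, "dz": 0, "wx": 0, "wy": 0, "wz": 0, "claw": 0.0}, {"dx": 0, "dy": 0, "dz": 0, "wx": 0, "wy": 0, "wz": 0, "claw": 0.0}, {"dx": 0, "dy": 0, "dz": 0, "wx": 0, "wy": 0, "wz": 0, "claw": 0.0}])

```text
t: 15.08
eef_pos: [0.5773, 0.2977, 0.1338]
tool_rot: [-0.0, 0.302, 0.953, 0.002]
contact_force: [-2.6, 8.4, 2.6]
gripper_width: 0.144
grasp_force: 59.5
```

```bash
python3 e.py
python3 - <<'E'
from h import *
im,d,K,Rc,tc=cam("side"); P=cloud(d,K,Rc,tc)
# white line pixels on the bar/skirt: bright within skirt radius
m=(np.hypot(P[...,0]-.5773,P[...,1]-.2956)<.034)&(P[...,2]>.09)&(P[...,2]<.13)&(im.min(2)>130)
vs,us=np.nonzero(m); print([(int(u),int(v),P[v,u].round(4).tolist()) for u,v in zip(us,vs)][:20])
t=(.475,.419); m=(d>0)&(np.hypot(P[...,0]-t[0],P[...,1]-t[1])<.03)&(P[...,2]>.03); p=P[m]; print("stopper/tube top",p[:,2].max())
cv2.imwrite("pics/s2.png",np.hstack([cv2.resize(im[140:260,255:385],(520,480),interpolation=cv2.INTER_CUBIC)])[...,::-1])
E
```

```text
t 15.075 tcp [0.5773 0.2977 0.1338] yaw y 54.88 tilt [ 2.0e-04  3.6e-03 -1.0e+00] q [-0.79  0.58  0.31  1.74 -0.23  0.85  0.58] F [-2.6  8.4  2.6]
[1.622 0.465 0.069] knob by yaw 74.61752259846887 59.48028087615967 0.14396634620298157
[(304, 195, [0.5894, 0.291, 0.1259]), (303, 196, [0.5904, 0.2888, 0.1237]), (304, 196, [0.5905, 0.2911, 0.1239]), (302, 197, [0.595, 0.2861, 0.124]), (303, 197, [0.5924, 0.2887, 0.1223]), (302, 198, [0.5988, 0.2858, 0.1238]), (309, 199, [0.595, 0.3025, 0.1187]), (309, 200, [0.5933, 0.3031, 0.1148]), (309, 201, [0.5902, 0.3038, 0.1098]), (299, 209, [0.6016, 0.2807, 0.0946]), (298, 210, [0.6064, 0.278, 0.0952]), (299, 210, [0.6049, 0.2805, 0.0941])]
stopper/tube top 0.16932694597840608
```

View pics/s2.png

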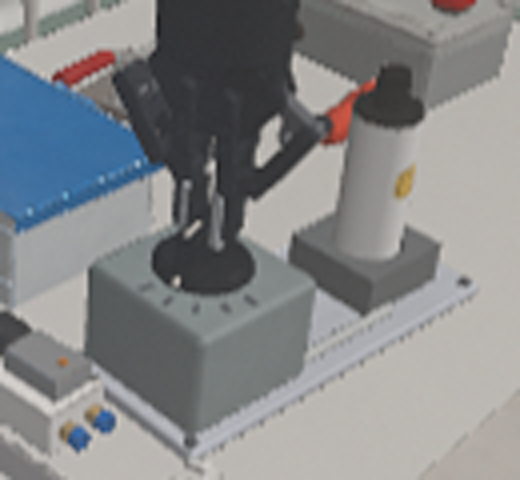

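Run:
```python
from h import *
im,d,K,Rc,tc=cam("side"); c=np.array([.5773,.2956])
# subpixel centroid of the white mark on the skirt
w=im[206:214,294:303].min(2).astype(float); w=np.clip(w-60,0,None); print(im[206:214,294:303].min(2))
v,u=np.indices(w.shape); u=(w*u).sum()/w.sum()+294; v=(w*v).sum()/w.sum()+206
def px(a,r,z):
    X=np.array([c[0]+r*np.cos(np.radians(39.5-a)),c[1]+r*np.sin(np.radians(39.5-a)),z]); q=K@(Rc.T@(X-tc)); return (q[:2]/q[2]).round(2)
print(u,v)
for a in(65,70,75,80): print(a,[px(a,r,z).tolist() for r,z in((.024,.098),(.0285,.098),(.031,.0955),(.04,.085))])
for z in(.095,.098,.1): p=ray(K,Rc,tc,u,v,z); e=p[:2]-c; print(z,39.5-np.degrees(np.arctan2(e[1],e[0])),np.hypot(*e))
```

```text
[[ 52  53  54  56  54  53  54  53  55]
 [ 51  52  53  55  53  52  54  55  55]
 [ 55  52  53  52  50  66  51  54  54]
 [105  55  51  55  99 152  62  53  56]
 [132 104  54  63 138 184  61  55  55]
 [132 131 106  86 115 127  46  51  56]
 [129 131 132 120 109  86  85  56  51]
 [130 132 133 126 126 122 123 110 105]]
297.026936026936 211.45454545454547
65 [[300.97, 207.19], [300.28, 208.19], [299.81, 209.63], [298.1, 215.33]]
70 [[300.14, 206.93], [299.29, 207.88], [298.74, 209.29], [296.71, 214.88]]
75 [[299.35, 206.63], [298.35, 207.53], [297.71, 208.9], [295.39, 214.37]]
80 [[298.59, 206.3], [297.45, 207.13], [296.74, 208.47], [294.14, 213.8]]
0.095 69.83443372979941 0.04010077380911509
0.098 67.71429968119126 0.04390160640964072
0.1 66.49463936603732 0.04646432235226382
```

The side view shows the white line at the third-stop tick (about 75°, within a few degrees) and the tool turn reads 74.6°. The stopper is seated and the tube is upright, so I'm handing in while holding.

```bash
python3 -c "
from station import *; print(hand_in())"
```

```text
the job is handed in; nothing more can be done
None
```

I put the stopper fully into the tube and released it, then turned the knob three clicks clockwise and handed the job in at about 15 s while still holding it at the third stop (74.6° by the tool turn); the tube was still standing in its nest, I touched neither the dies nor the snap cap, and `hand_in()` returned no verdict.

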